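# Shut the screened box and hold the bonding probe on its test stud

### The job

First swing the open lid of the sloping metal box fully shut, so that the tab on its front edge drops behind the box's front rim. Then take the hand probe out of its stand and set its spring tip on the middle of the round test stud on the lid, the probe square to the sloping lid, pressed lightly so that the tip is about half pushed in and never hard. Finish while still holding it there in the gripper, steady and with the lid shut, and leave the other things on the bench where they stand.

Things in the scene. Friction and masses are not known exactly. Their poses are not given: they have to be found in the camera images.
- case: Fixed grey sheet-metal box, 129 deep (its x) x 170 wide (its y) mm; open top slopes down to the front, front wall 54 mm and rear wall 94 mm high. Origin: centre of its underside on the bench; its front faces its own -x, z up. Carries the lid.
- lid (a joint): Lid angle, rad: 0 shut, grows as it opens (max 1.8; starts 1.2 to 1.65). Plate 135 (hinge to front edge) x 170 x 4 mm, hinged on top of the rear wall; at q it rises q - 0.30 rad above level from hinge to front, so shut it slopes 0.30 down to the front. Stiff hinge (0.25 N m friction): stays where left, push fully home. Tab under its front edge, 80 mm wide, 14 deep, drops inside the front wall.
- case_hinge (a point): Point on the hinge line, in the middle of the box's width, on the plane of the lid's underside; axes as case, the hinge line is its y.
- lid_push (a point): Point on the outer face of the lid, on its middle line, 105 mm from the hinge, a free place to push on; axes x from front edge to hinge, y along the hinge, z out of the lid's outer face. Moves with the lid.
- lid_spot (a point): Marked spot: middle of the flat top of the round steel stud (18 mm across, 2 mm proud of the lid, dark ring round it), 65 mm from the hinge, 45 mm to the +y side of the lid's middle (left, seen from the robot, lid shut). The square pad on the other side is not it. Axes as lid_push: z is the lid's outward normal. Moves with the lid.
- stand: Fixed square plastic block, 64 x 64 x 60 mm high on an 80 mm foot, with an upright 17 mm hole through its middle. Origin: centre of its underside.
- probe: Hand probe standing tip down in the stand, 0.08 to 0.17 kg. z: its long axis, away from the tip. Origin: lower end of the rigid steel sleeve (14 mm across, z 0 to 42 mm); flange 27 mm across, z 42 to 46, rests on the stand's top; round black grip 22 mm across, z 46 to 104, then a cap to 108. Lift it over 60 mm straight up to clear the stand.
- plunger (a joint): How far the probe's spring tip is pushed in, in m: 0 = fully out, 0.010 = bottomed. The spring takes 0.6 N per mm, so half in is 3 N.
- probe_tip (a point): End of the round brass spring tip (6 mm across), 12 mm below the probe's origin on its axis when fully out; moves with the tip.
- rinse_bottle: White bottle, 60 x 60 x 125 mm, loose bystander. Origin: centre of its underside.
- timer: Small bench timer in front of the box, 58 x 68 x 18 mm, loose bystander. Origin: centre of its underside.
- tape_roll: Roll of tape lying flat to the right of the box, 53 mm across, 19 mm high, loose bystander. Origin: centre of its underside.
- vial_1: Small capped brown vial standing upright, 12 x 12 x 32 mm, loose bystander. Origin: centre of its underside.
Not all that is in view belongs to the job. Of the things that look like the stand, the larger one is meant.

How it is judged:
By the outcome, as a careful person would: the job done as asked, in the order asked, and still so for the second after the job is handed in, while the arm keeps its last pose, push and grip.
It also fails if it takes over 64 s, if anything falls off the work surface, if the arm or the gripper's body presses on something with over 40 N, if the wrist force passes 120 N, or if a joint passes its speed limit or range.

### The arm

A 6-joint arm with a two-finger parallel gripper is mounted at the origin on a cart in front of the work surface, level with it; the furniture and walls round the work are solid. World frame = base frame: x ahead of the robot, y to its left, z up, the work surface at z = 0. Lengths are in m, angles in degrees, forces in N, time in s.
With the tool pointing down it reaches from about 0.3 to 0.825 m from the base axis. Payload 5.4 kg.
Tool frame: the origin (TCP) lies midway between the tips of the shut fingers; the grasp point (between the pads) lies 19 mm behind it; z points along the fingers, y is the line along which they close (so a half turn about z gives the same grasp; the last joint's range is limited). The gripper opens to 92 mm and grips with 3 to 60 N. Pads are 20 mm wide; open, the fingers measure 128 mm over their backs; the gripper's body (75 mm by 189 mm) begins 69 mm behind the grasp point.
Start: joints at [52.993, 9.076, 91.501, -0, 79.423, -12.038], TCP at [0.243, 0.521, 0.215] pointing down, gripper open.
Joint ranges: [-166.64, 166.64], [-54.1, 131.32], [10.49, 154.53], [-73.88, 253.88], [9.74, 151.15], [-171.62, 171.62]. Speed limits (degrees/s): [147.25, 147.25, 180, 180, 180, 180].

### API

Orientations are given as [roll, pitch, yaw] about the fixed x, y, z axes, in that order (R = Rz(yaw) Ry(pitch) Rx(roll)).
In Python, from station import readout, vision, bot gives the robot as it stands. The module is installed in compiled form; this text tells all that it offers.
- The arm moves only by the tool send_rows, never from a script. Its argument "steps" is a list of rows, each a list of 7 numbers: the turn, a rotation vector about the tool's x, y, z in units of 8 degrees (1.0 is 8 degrees), then the shift along the tool's x, y, z in units of 50 mm (1.0 is 50 mm), then the finger opening in mm, from 0 to 91.9. A call has 1 to 12 rows; each row shifts and turns the commanded pose from where the row before left it, along the tool's axes as they then stand; what a row does not reach is not made up. A row lasts 1/10 s, in which the tool goes at most 50 mm and 8.59 degrees, less where a joint would pass 70% of its speed; a pose out of reach is approached as far as the arm can. A call is refused whole if a number of a shift passes 1 or a number of a turn 1, either way. A call with a gripper value outside its range is refused whole. The fingers move at their own pace and stop on an object; the grip force is fixed at half the most. Time passes only in rows, so rows that do not move let the fingers close. It gives the time, the measured TCP pose, the force, the opening and the grip force at its end, in the units of the state.
- readout.get_state(): the state, without advancing time (a new reading comes with each control period).
- vision.capture(name): name is "scene" or "top" or "wrist"; returns the picture (420x560x3 uint8, red, green, blue); there is no depth.
- vision.camera_model(name): a dict with "mtx" (3x3 intrinsics, pixels), "extrinsics" (4x4, takes a point from camera to world coordinates). Camera axes: x right, y down, z forward; pixel columns grow to the right and rows downward; lengths in m; the calibration is good to about 2 mm. A picture is of the moment at which its call begins: read the wrist's pose just before it. camera_model takes no time and is no camera call; for the wrist camera it gives the pose at the moment of the call.
- bot.job_done(): hands the job in; it is judged then, once.
The state is a dict: "time": time; "joint_pos": joint angles; "joint_velocities": joint speeds; "tau": joint torques, N m; "eef_pos": TCP position; "eef_rot": TCP orientation; "ft_force": force on the tool from outside, world axes, zero at the start; "ft_torque": the same for the moment, N m; "opening": opening from 0.0 (shut) to 1.0 (fully open); "grasp_force": force on a finger pad.
Only numpy, scipy, OpenCV 4.12 (cv2) and the standard library are available. Lean on these libraries where they do the work, as an engineer would, in place of code of your own. Each camera call takes 0.05 s, during which the arm holds its last target. There are 200 camera calls.

## Working session

There is one attempt and no reset: what is moved stays moved. The work goes in short steps, Python scripts to look and compute and a tool call to move; the robot and the scene stay as the last step left them, time stands still between calls to the robot, and variables do not carry over. Pictures are saved under pics/ and viewed, at most 10 in all, crops included, and the job is handed in when it is done.

Besides the shell and the picture viewer there is one more tool, called as a command line: name --pt "numbers of a row" for each row, then --argument value for the rest. send_rows: Moves the arm, as the interface text tells. Its arguments: {"type":"object","properties":{"steps":{"type":"array","items":{"type":"array","items":{"type":"number"}}}},"required":["steps"]}

```bash
mkdir -p pics
python3 - <<'E'
from station import readout, vision, bot
import cv2,numpy as np
for n in("scene","top","wrist"):
    im=vision.capture(n); cv2.imwrite(f"pics/{n}0.png",im[:,:,::-1])
    m=vision.camera_model(n); print(n,np.round(m["mtx"],1).tolist(),np.round(m["extrinsics"],4).tolist())
s=readout.get_state(); print(s)
a=[cv2.imread(f"pics/{n}0.png") for n in("scene","top")]
E
```

```text
scene [[506.4, 0.0, 279.7], [0.0, 506.4, 203.4], [0.0, 0.0, 1.0]] [[0.7824, -0.3765, 0.496, -0.0182], [-0.6227, -0.4701, 0.6255, -0.6579], [-0.0023, -0.7983, -0.6022, 0.7131], [0.0, 0.0, 0.0, 1.0]]
top [[527.0, 0.0, 276.5], [0.0, 527.0, 211.1], [0.0, 0.0, 1.0]] [[-0.0101, -0.9824, 0.1863, 0.2925], [-0.9998, 0.0132, 0.0154, -0.0034], [-0.0176, -0.1861, -0.9824, 1.2228], [0.0, 0.0, 0.0, 1.0]]
wrist [[291.9, 0.0, 281.4], [0.0, 291.9, 207.6], [0.0, 0.0, 1.0]] [[0.4223, 0.8758, 0.2338, 0.1759], [0.9065, -0.4078, -0.1097, 0.5516], [-0.0008, 0.2583, -0.9661, 0.3846], [0.0, 0.0, 0.0, 1.0]]
{'time': 0.15, 'joint_pos': array([ 5.29933666e+01,  9.10359931e+00,  9.15537455e+01,  3.84036149e-04,
        7.94235287e+01, -1.20356002e+01]), 'joint_velocities': array([-0.02261863, -0.11876596, -0.21725724, -0.07716635,  0.08700845,
       -0.03209912]), 'tau': array([ 1.04756000e-03, -3.85917699e+01, -3.22433066e+01,  7.01281358e-02,
        3.50819284e-02, -6.06298227e-05]), 'eef_pos': array([0.24244815, 0.52086565, 0.21386873]), 'eef_rot': array([-1.79920983e+02, -1.72327967e-02,  1.55028884e+02]), 'ft_force': array([-0.25097365,  0.12317964, -0.12856305]), 'ft_torque': array([-0.02049548, -0.01074586,  0.04540713]), 'grasp_force': 0.0, 'opening': 1.0037040356283429}
```

View pics/scene0.png

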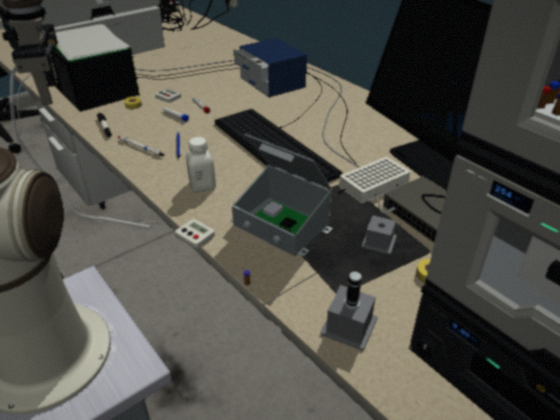

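View pics/top0.png

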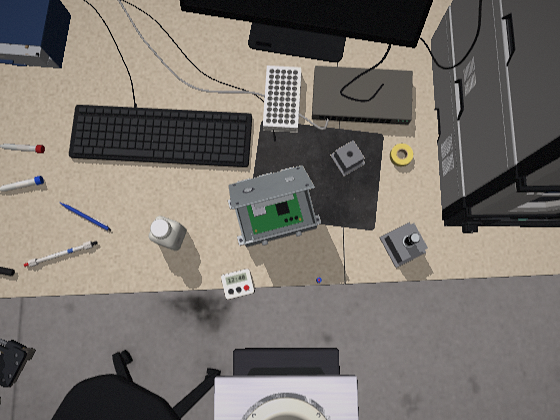

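The scene view shows the open box at (280,210), the probe in its stand at (352,310), and a smaller stand-like block at (380,233). In the top view the box is at (277,205), the probe stand at (403,244), and the small block at (348,158).

Candidates for the stand: the block at top (403,244) holds the probe and is larger. The block at (348,158) is smaller and empty, so it is the decoy. I choose the first and will check it in one crop.

Run:
```python
import cv2,numpy as np
t=cv2.imread("pics/top0.png");s=cv2.imread("pics/scene0.png")
def c(im,x,y,w,h,W,H): return cv2.resize(im[y:y+h,x:x+w],(W,H),interpolation=cv2.INTER_CUBIC)
A=np.hstack([c(t,225,160,100,75,400,300),c(t,363,210,100,75,400,300)])
B=np.hstack([c(s,225,125,120,130,277,300),c(s,310,265,80,86,279,300),c(s,340,200,70,86,244,300)])
cv2.imwrite("pics/m1.png",np.vstack([A,B]))
```

```text
(no output)
```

View pics/m1.png

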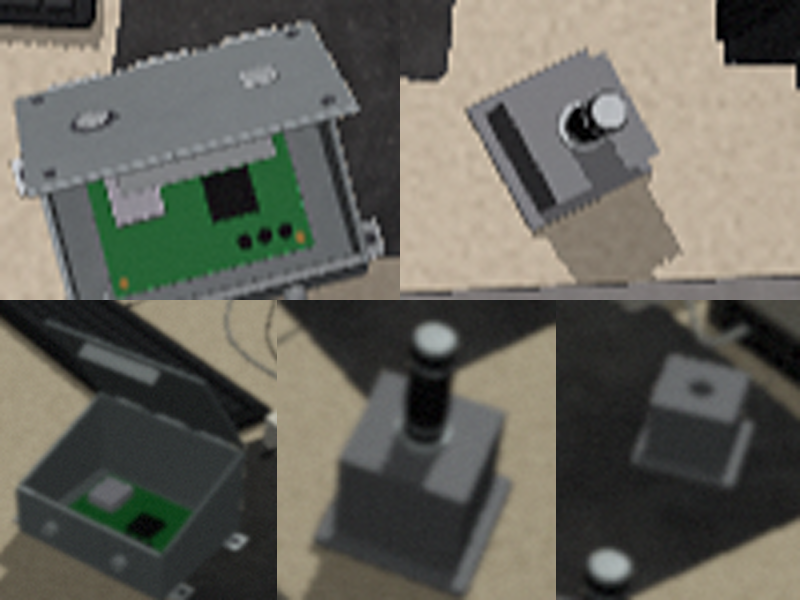

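The crop confirms the choice: the large block holds the black-gripped probe with its cap at top (415,238), and the small block is empty. On the lid, the round stud is at top (248,190) and the square pad at (290,179). Next I fit the poses.

```bash
cat > h.py <<'E'
import numpy as np,cv2
from scipy.optimize import least_squares
from scipy.spatial.transform import Rotation as R
def proj(m,P):
    P=np.atleast_2d(P);K=np.array(m["mtx"]);T=np.linalg.inv(np.array(m["extrinsics"]))
    c=P@T[:3,:3].T+T[:3,3];u=c@K.T;return u[:,:2]/u[:,2:]
def tri(obs):
    A=[];b=[]
    for m,(u,v) in obs:
        E=np.array(m["extrinsics"]);d=E[:3,:3]@np.linalg.solve(np.array(m["mtx"]),[u,v,1]);d/=np.linalg.norm(d)
        M=np.eye(3)-np.outer(d,d);A.append(M);b.append(M@E[:3,3])
    x,r,_,_=np.linalg.lstsq(np.vstack(A),np.hstack(b),rcond=None);return x,np.sqrt(r)
def lidpts(p,pts): # pts: (dist from hinge, y, height above underside)
    x,y,yaw,q=p;a=q-.3;pts=np.atleast_2d(pts).astype(float)
    l=np.c_[.0645-pts[:,0]*np.cos(a)+pts[:,2]*np.sin(a),pts[:,1],.094+pts[:,0]*np.sin(a)+pts[:,2]*np.cos(a)]
    return casepts((x,y,yaw),l)
def casepts(p,l):
    return np.atleast_2d(l)@R.from_euler('z',p[2]).as_matrix().T+[p[0],p[1],0]
E
python3 - <<'E'
from h import *
from station import vision
S,T=vision.camera_model("scene"),vision.camera_model("top")
print("cap",tri([(T,(414.7,238)),(S,(355.3,277))]))
print("hinge L/R scene vs", )
tl=np.array([[230,207.5],[313.75,186.25],[228.75,185],[302.5,166.25]])
sb=np.array([[232.8,207.3],[294.8,234.2],[329,190.9],[268.3,167]])
sl=np.array([[244.5,133.7],[313.8,158.8]])
ts=np.array([[248.2,190]])
def f(p):
    o=[proj(T,lidpts(p,[[.135,.085,.004],[.135,-.085,.004],[0,.085,.004],[0,-.085,.004]]))-tl,
     proj(S,casepts(p[:3],[[-.0645,.085,.054],[-.0645,-.085,.054],[.0645,-.085,.094],[.0645,.085,.094]]))-sb,
     proj(S,lidpts(p,[[.135,.085,0],[.135,-.085,0]]))-sl, proj(T,lidpts(p,[[.065,.045,.006]]))-ts]
    return np.vstack(o).ravel()
r=least_squares(f,[.45,0,0.2,1.4],loss='soft_l1');print(np.round(r.x,4),np.degrees(r.x[2:]));print(np.round(r.fun.reshape(-1,2),1).tolist())
p=r.x.copy();print("edge",lidpts(p,[.135,0,.004]),"push",lidpts(p,[.105,0,.004]));p[3]=0;print("shut",lidpts(p,[[.105,0,.004],[.065,.045,.006]]))
# small things on the table
for n,z,uv in(("vial",.03,(319,280)),("timer",.018,(238,284)),("bottle",.1,(162,232)),("tape",.019,(402,155)),("smallstand",.05,(348,156)),("stand",.06,(404,241))):
    E=np.array(T["extrinsics"]);d=E[:3,:3]@np.linalg.solve(T["mtx"],[*uv,1]);print(n,np.round(E[:3,3]+d*(z-E[2,3])/d[2],3))
E
```

```text
cap (array([ 0.44042109, -0.27564874,  0.12189253]), array([0.00086222]))
hinge L/R scene vs
[0.5205 0.0203 0.2503 1.2902] [14.34157535 73.92109671]
[[1.4, -0.2], [1.1, -1.0], [-0.3, 0.3], [0.5, -0.5], [-2.4, -1.6], [-0.2, 2.6], [1.8, -0.6], [-1.0, -3.0], [-0.7, -0.8], [-0.8, 0.8], [-0.1, -0.5]]
edge [[0.51452444 0.01873989 0.20907004]] push [[0.53046811 0.02281621 0.18398652]]
shut [[0.48470119 0.01111499 0.06679172]
 [0.51000456 0.06403178 0.08052321]]
vial [ 0.36  -0.078  0.03 ]
timer [0.354 0.105 0.018]
bottle [0.463 0.262 0.1  ]
tape [ 0.652 -0.282  0.019]
smallstand [ 0.642 -0.151  0.05 ]
stand [ 0.442 -0.267  0.06 ]
```

```bash
cat >> h.py <<'E'
P0=np.array([.5205,.0203,.2503,1.2902])
def delta(pos,rot,st=None):
    """remaining move in row units: turn (8 deg), shift (50 mm) in current tool axes, and shift in target tool axes"""
    from station import readout
    st=st or readout.get_state();Rc=R.from_euler('xyz',st["eef_rot"],degrees=True);Rt=rot if isinstance(rot,R) else R.from_euler('xyz',rot,degrees=True)
    d=np.array(pos)-st["eef_pos"];rv=np.degrees((Rc.inv()*Rt).as_rotvec())/8
    print("t",round(st["time"],2),"pos",st["eef_pos"].round(4),"rot",st["eef_rot"].round(1),"F",st["ft_force"].round(1),"turn",rv.round(2),"shift cur",(Rc.inv().apply(d)/.05).round(2),"shift tgt",(Rt.inv().apply(d)/.05).round(2))
E
python3 - <<'E'
from h import *
w=[]
for q in [1.29,1.1,.9,.7,.5,.35,.2,.1,0]:
    p=P0.copy();p[3]=q;x=lidpts(p,[.105,0,.004])[0]
    # deepest-contact tcp: finger bottom +-18mm along case x
    a=q-.3;c=np.array([np.cos(P0[2]),np.sin(P0[2]),0])
    w.append(x+c*.018*np.sign(a) if abs(a)>.08 else x)
    if q==0: w[-1]=x+[0,0,.018*np.tan(.3)]
w=np.array(w);c=np.array([np.cos(P0[2]),np.sin(P0[2])])
for i,x in enumerate(w): print(x.round(4), "d_toolyz units", np.round([(x-w[i-1])[:2]@c/.05,-(x-w[i-1])[2]/.05],2) if i else "")
delta([*(w[0][:2]+c*.03),.30],[180,0,104.3])
E
```

```text
[0.5479 0.0273 0.184 ] d_toolyz units 
[0.5323 0.0233 0.1721] d_toolyz units [-0.32  0.24]
[0.5187 0.0198 0.1566] d_toolyz units [-0.28  0.31]
[0.5082 0.0172 0.1386] d_toolyz units [-0.22  0.36]
[0.5015 0.0154 0.1188] d_toolyz units [-0.14  0.4 ]
[0.4816 0.0104 0.1032] d_toolyz units [-0.41  0.31]
[0.4639 0.0058 0.0875] d_toolyz units [-0.36  0.31]
[0.4651 0.0061 0.0771] d_toolyz units [0.02 0.21]
[0.4847 0.0111 0.0724] d_toolyz units [0.4  0.09]
t 0.15 pos [0.2424 0.5209 0.2139] rot [-179.9   -0.   155. ] F [-0.3  0.1 -0.1] turn [-0.01  0.    6.34] shift cur [-10.17  -5.99  -1.72] shift tgt [-11.07   4.08  -1.72]
```

send_rows --pt "0 0 0 0 0 -0.6 0" --pt "0 0 0 0 0 -0.8 0" --pt "0 0 0 0 0 -0.4 0" --pt "0 0 0.9 0 0 0 0" --pt "0 0 0.9 0 0 0 0" --pt "0 0 0.9 0 0 0 0" --pt "0 0 0.9 0 0 0 0" --pt "0 0 0.9 0 0 0 0" --pt "0 0 0.9 0 0 0 0" --pt "0 0 0.93 0 0 0 0" --pt "0 0 0 0 0 0 0"

```text
time: 1.25
eef_pos: [0.2426, 0.5211, 0.3042]
eef_rot: [-180.0, 0.0, 104.4]
ft_force: [-0.5, -0.1, -0.5]
opening: 0.065
grasp_force: 0.0
```

send_rows --pt "0 0 0 -0.4 0.15 0 0" --pt "0 0 0 -0.8 0.3 0 0" --pt "0 0 0 -0.8 0.3 0 0" --pt "0 0 0 -0.8 0.3 0 0" --pt "0 0 0 -0.8 0.3 0 0" --pt "0 0 0 -0.8 0.3 0 0" --pt "0 0 0 -0.8 0.3 0 0" --pt "0 0 0 -0.8 0.3 0 0" --pt "0 0 0 -0.8 0.3 0 0" --pt "0 0 0 -0.8 0.3 0 0" --pt "0 0 0 -0.8 0.3 0 0" --pt "0 0 0 -0.8 0.3 0 0"

```text
time: 2.45
eef_pos: [0.5248, 0.1169, 0.3045]
eef_rot: [180.0, -0.0, 104.6]
ft_force: [0.1, -0.0, -0.3]
opening: 0.005
grasp_force: 0.0
```

send_rows --pt "0 0 0 -0.8 0.3 0 0" --pt "0 0 0 -0.8 0.3 0 0" --pt "0 0 0 -0.27 0.03 0 0" --pt "0 0 0 0 0 0 0" --pt "0 0 0 0 0 0 0"

```text
time: 2.95
eef_pos: [0.5773, 0.0368, 0.3045]
eef_rot: [-180.0, -0.1, 104.5]
ft_force: [0.2, 0.4, -0.1]
opening: 0.002
grasp_force: 0.0
```

Run:
```python
from h import *
from station import vision
c=np.array([np.cos(P0[2]),np.sin(P0[2])])
delta([*(np.array([.5479,.0273])+c*.03),.184],[180,0,104.3])
m=vision.camera_model("wrist");im=vision.capture("wrist")[:,:,::-1].copy()
s=vision.capture("scene")[90:290,180:380,::-1]
print(np.round(m["extrinsics"],4).tolist())
print(proj(m,lidpts(P0,[[.135,.085,.004],[.135,-.085,.004],[0,.085,.004],[0,-.085,.004],[.065,.045,.006],[.105,0,.004]])).round(0).tolist())
cv2.imwrite("pics/w1.png",np.hstack([cv2.resize(im,(440,330)),cv2.resize(s,(330,330))]))
```

```text
t 2.95 pos [0.5773 0.0368 0.3045] rot [-1.800e+02 -1.000e-01  1.045e+02] F [ 0.2  0.4 -0.1] turn [-0.   -0.01  0.02] shift cur [-0.04 -0.02  2.41] shift tgt [-0.04 -0.02  2.41]
[[0.9683, 0.2415, 0.0646, 0.5583], [0.25, -0.9358, -0.2488, 0.1068], [0.0004, 0.257, -0.9664, 0.4754], [0.0, 0.0, 0.0, 1.0]]
[[208.0, 117.0], [218.0, 291.0], [289.0, 121.0], [288.0, 248.0], [259.0, 158.0], [235.0, 205.0]]
```

View pics/w1.png

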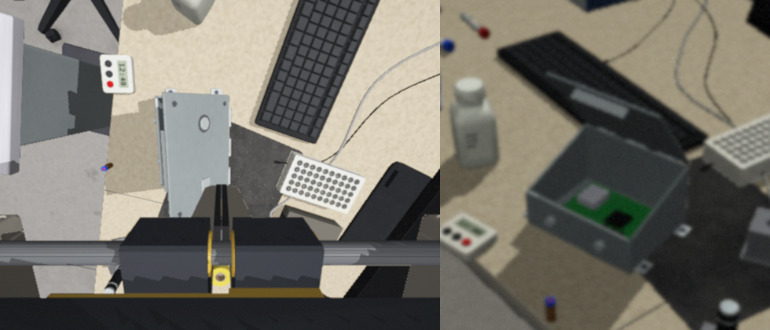

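The wrist view shows the lid with its stud at full-image pixel (259,158), exactly where the fit predicted. The space behind the lid is clear, so I lower the fingers and begin pushing.

send_rows --pt "0 0 0 0 0 0.6 0" --pt "0 0 0 0 0 0.6 0" --pt "0 0 0 0 0 0.6 0" --pt "0 0 0 0 0 0.6 0" --pt "0 0 0 0 -0.2 0 0" --pt "0 0 0 0 -0.2 0 0" --pt "0 0 0 0 -0.2 0 0" --pt "0 0 0 0 -0.16 0.12 0" --pt "0 0 0 0 -0.16 0.12 0"

```text
time: 3.95
eef_pos: [0.5338, 0.024, 0.1742]
eef_rot: [179.8, 0.1, 104.4]
ft_force: [-1.0, -0.2, 2.5]
opening: 0.002
grasp_force: 0.8
```

send_rows --pt "0 0 0 0 -0.14 0.15 0" --pt "0 0 0 0 -0.14 0.16 0" --pt "0 0 0 0 -0.11 0.18 0" --pt "0 0 0 0 -0.11 0.18 0" --pt "0 0 0 0 -0.08 0.2 0" --pt "0 0 0 0 -0.08 0.2 0"

```text
time: 4.55
eef_pos: [0.5011, 0.0162, 0.1181]
eef_rot: [180.0, -0.0, 104.4]
ft_force: [1.2, 0.9, 1.0]
opening: 0.003
grasp_force: 0.6
```

Run:
```python
from h import *
from station import vision
w=vision.capture("wrist")[:,:,::-1]
s=vision.capture("scene")[90:290,180:380,::-1]
delta([.4816,.0104,.1032],[180,0,104.3])
cv2.imwrite("pics/w2.png",np.hstack([cv2.resize(w,(440,330)),cv2.resize(s,(330,330))]))
```

```text
t 4.65 pos [0.4995 0.0165 0.1169] rot [-1.798e+02 -1.000e-01  1.044e+02] F [-0.5 -0.5  0.5] turn [-0.03 -0.01  0.01] shift cur [-0.03 -0.38  0.28] shift tgt [-0.03 -0.38  0.27]
```

View pics/w2.png

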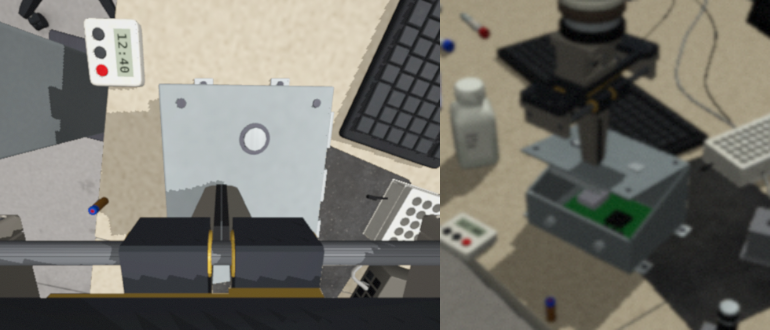

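The lid follows the fingers and is about half shut. The stud is visible at (255,138). I continue pushing.

send_rows --pt "0 0 0 0 -0.1 0.15 0" --pt "0 0 0 0 -0.1 0.15 0" --pt "0 0 0 0 -0.05 0.15 0" --pt "0 0 0 0 -0.05 0.15 0" --pt "0 0 0 0 0 0.1 0" --pt "0 0 0 0 0 0.1 0" --pt "0 0 0 0 0 0 0"

```text
time: 5.35
eef_pos: [0.4862, 0.0125, 0.0782]
eef_rot: [-179.9, -0.0, 104.4]
ft_force: [0.2, 0.7, 0.8]
opening: 0.008
grasp_force: 0.0
```

send_rows --pt "0 0 0 0 0 0.04 0" --pt "0 0 0 0 0 0.04 0" --pt "0 0 0 0 0 0.04 0" --pt "0 0 0 0 0 0.0 0"

```text
time: 5.75
eef_pos: [0.4868, 0.0124, 0.073]
eef_rot: [-180.0, 0.0, 104.4]
ft_force: [0.6, -0.4, 0.1]
opening: 0.004
grasp_force: 0.0
```

send_rows --pt "0 0 0 0 0 0.04 0" --pt "0 0 0 0 0 0.04 0" --pt "0 0 0 0 0 0 0"

```text
time: 6.05
eef_pos: [0.487, 0.0124, 0.069]
eef_rot: [180.0, 0.0, 104.4]
ft_force: [0.3, -0.4, -0.4]
opening: 0.008
grasp_force: 0.1
```

send_rows --pt "0 0 0 0 0 0.03 0" --pt "0 0 0 0 0 0.0 0"

```text
time: 6.25
eef_pos: [0.4871, 0.0123, 0.0686]
eef_rot: [-180.0, 0.0, 104.4]
ft_force: [-3.4, -0.0, 8.6]
opening: 0.003
grasp_force: 4.5
```

send_rows --pt "0 0 0 0 0 0.03 0" --pt "0 0 0 0 0 0.0 0"

```text
time: 6.45
eef_pos: [0.4873, 0.0123, 0.0684]
eef_rot: [-180.0, 0.0, 104.4]
ft_force: [-7.4, 1.2, 18.9]
opening: 0.003
grasp_force: 10.0
```

send_rows --pt "0 0 0 0 0 0.02 0" --pt "0 0 0 0 0 0.0 0"

```text
time: 6.65
eef_pos: [0.4873, 0.0123, 0.0682]
eef_rot: [-180.0, 0.0, 104.4]
ft_force: [-10.6, 0.4, 25.4]
opening: -0.0
grasp_force: 13.7
```

send_rows --pt "0 0 0 0 0 -0.1 0" --pt "0 0 0 0 0 -0.5 0" --pt "0 0 0 0 0 -0.8 0" --pt "0 0 0 -0.8 0 -0.6 60" --pt "0 0 0 -0.8 0 -0.3 60" --pt "0 0 0 0 0 0 60" --pt "0 0 0 0 0 0 60"

```text
time: 7.35
eef_pos: [0.5065, -0.0654, 0.1798]
eef_rot: [-180.0, -0.0, 104.3]
ft_force: [0.0, -0.3, -0.3]
opening: 0.333
grasp_force: 0.0
```

Run:
```python
from h import *
from station import vision
import pickle
m=vision.camera_model("wrist");w=vision.capture("wrist")[:,:,::-1].copy()
t=vision.capture("top")[:,:,::-1];s=vision.capture("scene")[:,:,::-1]
pickle.dump(m,open("wm3.pkl","wb"));cv2.imwrite("pics/w3raw.png",w)
p=P0.copy();p[3]=0
print("pred wrist",proj(m,lidpts(p,[[.135,.085,.004],[.135,-.085,.004],[0,.085,.004],[.065,.045,.006]])).round(1).tolist())
delta([.4404,-.2756,.25],[180,0,104.3])
A=np.hstack([cv2.resize(w,(480,360)),cv2.resize(t[155:255,225:314],(320,360),interpolation=2)])
B=np.hstack([cv2.resize(s[150:260,220:345],(273,240),interpolation=2),np.zeros((240,527,3),np.uint8)])
cv2.imwrite("pics/w3.png",np.vstack([A,B]))
```

```text
pred wrist [[247.3, 22.7], [252.4, 207.8], [412.1, 3.8], [324.0, 66.5]]
t 7.5 pos [ 0.5056 -0.0638  0.1787] rot [-1.799e+02 -1.000e-01  1.045e+02] F [-0.4  0.1  0.2] turn [-0.02 -0.01  0.02] shift cur [-3.77 -2.32 -1.43] shift tgt [-3.78 -2.31 -1.43]
```

View pics/w3.png

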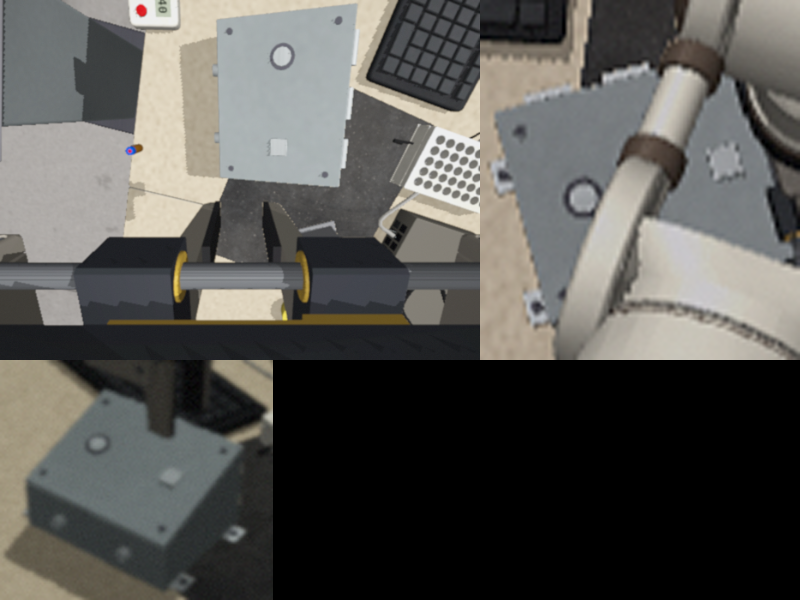

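The lid is shut, with the stud at wrist (329,65), top (253.4,210.1) and scene (264.4,188), and the pad on the other side. I refine the box pose from these.

Run:
```python
from h import *
from station import vision
import pickle
S,T=vision.camera_model("scene"),vision.camera_model("top");W=pickle.load(open("wm3.pkl","rb"))
im=cv2.imread("pics/w3raw.png");g=cv2.cvtColor(im,6)
c=g[40:90,305:355];print("circles",cv2.HoughCircles(cv2.resize(c,None,fx=4,fy=4,interpolation=2),3,1,50,param1=100,param2=15,minRadius=20,maxRadius=90))
print("stud",tri([(W,(329,65.3)),(T,(253.4,210.1)),(S,(264.4,188))]),tri([(T,(253.4,210.1)),(S,(264.4,188))]))
k=[[.135,.085,.004],[.135,-.085,.004],[0,-.085,.004],[0,.085,.004],[.065,.045,.006]]
sc=np.array([[232.8,204],[295.5,232.4],[330.8,188.9],[267.2,164.7],[264.4,188]])
wk=np.array([[254.3,21],[256.7,206.5],[395,217],[416.5,4.7],[329,65.3]])
def f(p):
    q=[*p,0]
    return np.vstack([proj(S,lidpts(q,k))-sc,proj(W,lidpts(q,k))-wk,(proj(T,lidpts(q,k[4:]))-[253.4,210.1])]).ravel()
r=least_squares(f,P0[:3],loss='soft_l1');print(r.x.round(4));print(r.fun.reshape(-1,2).round(1).tolist())
print(lidpts([*r.x,0],k[4]))
```

```text
circles [[[103.5 106.5  49.9]]]
stud (array([0.51337148, 0.06606149, 0.07804061]), array([0.00127806])) (array([0.51270949, 0.06548739, 0.07859556]), array([0.00055196]))
[0.5242 0.0221 0.2487]
[[-1.9, -0.6], [-0.5, 2.0], [0.5, -0.8], [0.6, -2.8], [0.1, -1.0], [-2.3, 0.5], [-0.5, 0.4], [0.1, 1.2], [1.3, -2.0], [-0.1, 0.1], [-0.1, -0.8]]
[[0.5137654  0.0658827  0.08052321]]
```

send_rows --pt "0 0 0 -0.2 -0.2 -0.6 60" --pt "0 0 0 -0.5 -0.3 -0.6 60" --pt "0 0 0 -0.5 -0.3 -0.4 60" --pt "0 0 0 -0.4 -0.3 0 60" --pt "0 0 0 0 -0.3 0 60" --pt "0 0 0 0 0 0 60" --pt "0 0 0 0 0 0 60" --pt "0 0 0 0 0 0 60"

```text
time: 8.3
eef_pos: [0.4591, -0.1589, 0.2596]
eef_rot: [-180.0, -0.0, 104.5]
ft_force: [0.9, -0.2, -0.7]
opening: 0.65
grasp_force: 0.0
```

Run:
```python
from h import *
from station import vision
import pickle
m=vision.camera_model("wrist");w=vision.capture("wrist")[:,:,::-1].copy()
pickle.dump(m,open("wm4.pkl","wb"));cv2.imwrite("pics/w4raw.png",w)
p=P0.copy();p[3]=0
print("pred stud",proj(m,lidpts(p,[[.065,.045,.006]])), "cap/flange/foot",proj(m,[[.440,-.2756,.126],[.440,-.2756,.060]]))
delta([.4404,-.2756,.25],[180,0,104.3])
```

```text
pred stud [[3.82653154e+02 3.24135513e-01]] cap/flange/foot [[241.20289941 290.19230924]
 [247.51293942 264.91663483]]
t 8.35 pos [ 0.4591 -0.159   0.2597] rot [-180.    -0.   104.5] F [-0.3 -0.1 -0.1] turn [-0.   -0.    0.02] shift cur [-2.16 -0.95  0.19] shift tgt [-2.17 -0.94  0.19]
```

View pics/w4raw.png

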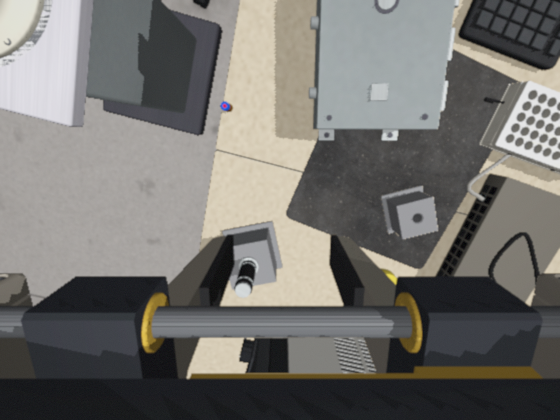

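The wrist view shows the cap at (243,288), the flange at (248.5,263), the stand below them, and the decoy at (417,217).

Run:
```python
from h import *
from station import vision
import pickle
S,T=vision.camera_model("scene"),vision.camera_model("top");W=pickle.load(open("wm4.pkl","rb"))
print("cap",tri([(T,(414.7,238)),(S,(355.3,277)),(W,(243,288))]),tri([(T,(414.7,238)),(W,(243,288))]))
for m in (W,T):
    for z,uv in((.126,(243,288) if m is W else (414.7,238)),(.064,(248.5,263) if m is W else (408.3,241.2))):
        E=np.array(m["extrinsics"]);d=E[:3,:3]@np.linalg.solve(m["mtx"],[*uv,1]);print(z,(E[:3,3]+d*(z-E[2,3])/d[2]).round(4))
delta([.4425,-.2745,.20],[180,0,104.3])
```

```text
cap (array([ 0.44094557, -0.27543651,  0.121202  ]), array([0.00118473])) (array([ 0.44088139, -0.27621009,  0.11902245]), array([0.00085978]))
0.126 [ 0.4414 -0.2723  0.126 ]
0.064 [ 0.4407 -0.2705  0.064 ]
0.126 [ 0.4394 -0.2743  0.126 ]
0.064 [ 0.4407 -0.2751  0.064 ]
t 8.35 pos [ 0.4591 -0.159   0.2597] rot [-180.    -0.   104.5] F [-0.3 -0.1 -0.1] turn [-0.   -0.    0.02] shift cur [-2.15 -0.9   1.19] shift tgt [-2.16 -0.89  1.19]
```

send_rows --pt "0 0 0 -0.3 -0.13 0 60" --pt "0 0 0 -0.6 -0.26 0 60" --pt "0 0 0 -0.6 -0.26 0 60" --pt "0 0 0 -0.4 -0.17 0 60" --pt "0 0 0 -0.25 -0.11 0 60" --pt "0 0 0 0 0 0.4 60" --pt "0 0 0 0 0 0.7 60" --pt "0 0 0 0 0 0.5 60" --pt "0 0 0 0 0 0 60" --pt "0 0 0 0 0 0 60"

```text
time: 9.35
eef_pos: [0.4408, -0.2752, 0.1805]
eef_rot: [-180.0, -0.0, 104.4]
ft_force: [0.2, -0.5, 0.6]
opening: 0.654
grasp_force: 0.0
```

Run:
```python
from h import *
from station import vision
w=vision.capture("wrist")[:,:,::-1];s=vision.capture("scene")[:,:,::-1]
delta([.4405,-.2738,.077],[180,0,104.3])
cv2.imwrite("pics/w5.png",np.hstack([cv2.resize(w[200:],(500,275*560//560*500//560*0+196)),cv2.resize(s[200:350,280:430],(196,196))]))
```

```text
t 9.45 pos [ 0.4416 -0.2762  0.1821] rot [179.9   0.2 104.4] F [0.5 0.7 1.1] turn [0.01 0.02 0.02] shift cur [ 0.06 -0.01  2.1 ] shift tgt [ 0.05 -0.01  2.1 ]
```

View pics/w5.png

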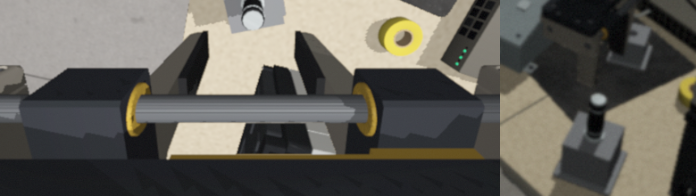

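The cap lies midway between the fingers, at (252,18) in the crop. I descend and grip.

send_rows --pt "0 0 0 0.04 0 0.3 60" --pt "0 0 0 0 0 0.5 60" --pt "0 0 0 0 0 0.5 60" --pt "0 0 0 0 0 0.4 60" --pt "0 0 0 0 0 0.3 60" --pt "0 0 0 0 0 0.1 60" --pt "0 0 0 0 0 0 60"

```text
time: 10.15
eef_pos: [0.4405, -0.274, 0.0758]
eef_rot: [180.0, 0.0, 104.4]
ft_force: [-0.8, 1.3, 0.5]
opening: 0.652
grasp_force: 0.0
```

send_rows --pt "0 0 0 0 0 0 30" --pt "0 0 0 0 0 0 20" --pt "0 0 0 0 0 0 10" --pt "0 0 0 0 0 0 10" --pt "0 0 0 0 0 0 10" --pt "0 0 0 0 0 0 10" --pt "0 0 0 0 0 0 10"

```text
time: 10.85
eef_pos: [0.4402, -0.2738, 0.0754]
eef_rot: [180.0, 0.0, 104.4]
ft_force: [0.6, 0.6, 2.1]
opening: 0.233
grasp_force: 30.0
```

send_rows --pt "0 0 0 0 0 -0.1 10" --pt "0 0 0 0 0 -0.2 10" --pt "0 0 0 0 0 -0.3 10" --pt "0 0 0 0 0 -0.4 10" --pt "0 0 0 0 0 -0.5 10" --pt "0 0 0 0 0 -0.6 10" --pt "0 0 0 0 0 -0.5 10" --pt "0 0 0 0 0 -0.3 10" --pt "0 0 0 0 0 -0.1 10" --pt "0 0 0 0 0 0 10" --pt "0 0 0 0 0 0 10"

```text
time: 11.95
eef_pos: [0.4393, -0.2731, 0.2236]
eef_rot: [-179.9, -0.1, 104.4]
ft_force: [-0.4, -0.2, -1.4]
opening: 0.237
grasp_force: 30.0
```

Run:
```python
from h import *
from station import vision,readout
w=vision.capture("wrist")[:,:,::-1];s=vision.capture("scene")[:,:,::-1];t=vision.capture("top")[:,:,::-1]
P=np.array([.5242,.0221,.2487,0]);c=R.from_euler('z',P[2])
Rt=c*R.from_matrix(np.array([[0,np.cos(.3),np.sin(.3)],[1,0,0],[0,np.sin(.3),-np.cos(.3)]]))
print(Rt.as_euler('xyz',degrees=True),np.linalg.det(Rt.as_matrix()))
spot=np.array([.5134,.0659,.0795]);n=-Rt.as_matrix()[:,2]
print("tcp at touch",spot+n*.0694,"standoff80",spot+n*.1494)
delta(spot+n*.1494,Rt)
m=vision.camera_model("scene");st=readout.get_state();tip=st["eef_pos"]-[0,0,.0694]
u=proj(m,[tip,st["eef_pos"]]).round(1);print(u)
x,y=u[0].astype(int);cv2.imwrite("pics/s6.png",cv2.resize(s[y-100:y+40,x-70:x+70],(560,560),interpolation=2))
```

```text
[162.81126615   0.         104.24946036] 1.0000000000000002
tcp at touch [0.4935219  0.0608518  0.14580035] standoff80 [0.47060766 0.05503256 0.22222727]
t 12.1 pos [ 0.4394 -0.2732  0.2237] rot [-1.799e+02 -1.000e-01  1.044e+02] F [ 1.5  0.5 -1.1] turn [-2.16 -0.02  0.01] shift cur [6.2  2.24 0.04] shift tgt [6.21 2.11 0.68]
[[355.2 262. ]
 [359.2 228.4]]
```

View pics/s6.png

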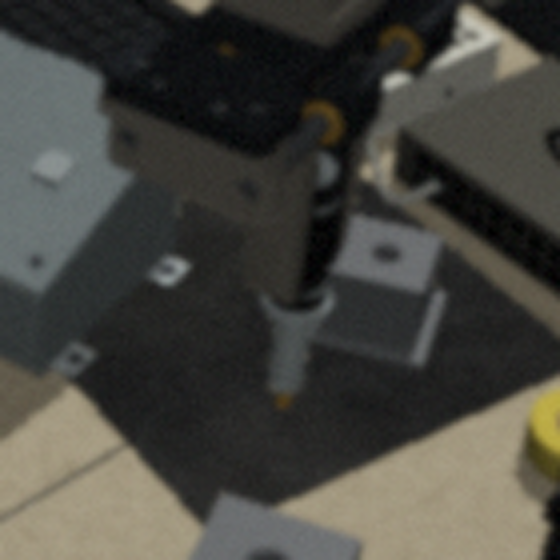

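The probe is held straight, with its tip at (283,405) against a prediction of (280,400). I tilt it and go to the standoff.

send_rows --pt "-0.4 0 0 0 0 0 10" --pt "-0.7 0 0 0 0 0 10" --pt "-0.7 0 0 0 0 0 10" --pt "-0.36 0 0 0 0 0 10" --pt "0 0 0 0.4 0.14 0.04 10" --pt "0 0 0 0.8 0.27 0.09 10" --pt "0 0 0 0.8 0.27 0.09 10" --pt "0 0 0 0.8 0.27 0.09 10" --pt "0 0 0 0.8 0.27 0.09 10" --pt "0 0 0 0.8 0.27 0.09 10" --pt "0 0 0 0.8 0.27 0.09 10" --pt "0 0 0 0.6 0.21 0.06 10"

```text
time: 13.3
eef_pos: [0.4675, 0.0353, 0.2231]
eef_rot: [162.8, -0.0, 104.5]
ft_force: [1.3, -0.2, -1.2]
opening: 0.232
grasp_force: 30.0
```

send_rows --pt "0 0 0 0.3 0.1 0.03 10" --pt "0 0 0 0.1 0.04 0.01 10" --pt "0 0 0 0 0 0 10" --pt "0 0 0 0 0 0 10" --pt "0 0 0 0 0 0 10"

```text
time: 13.8
eef_pos: [0.4703, 0.0531, 0.2238]
eef_rot: [162.7, 0.0, 104.3]
ft_force: [0.7, -0.1, -1.0]
opening: 0.231
grasp_force: 30.0
```

```bash
cat >> h.py <<'E'
Pc=np.array([.5242,.0221,.2487,0])
Rt=R.from_euler('z',Pc[2])*R.from_matrix(np.array([[0,np.cos(.3),np.sin(.3)],[1,0,0],[0,np.sin(.3),-np.cos(.3)]]))
spot=np.array([.5134,.0659,.0795]);nrm=-Rt.as_matrix()[:,2]
E
python3 - <<'E'
from h import *
from station import vision,readout
delta(spot+nrm*(.0694+.025),Rt)
E
```

```text
t 13.8 pos [0.4703 0.0531 0.2238] rot [162.7   0.  104.3] F [ 0.7 -0.1 -1. ] turn [ 0.01 -0.    0.01] shift cur [0.04 0.   1.13] shift tgt [0.04 0.01 1.13]
```

send_rows --pt "0 0 0 0.02 0 0.3 10" --pt "0 0 0 0.02 0 0.4 10" --pt "0 0 0 0 0 0.3 10" --pt "0 0 0 0 0 0.1 10" --pt "0 0 0 0 0 0 10" --pt "0 0 0 0 0 0 10"

```text
time: 14.4
eef_pos: [0.486, 0.0596, 0.1723]
eef_rot: [162.7, 0.0, 104.4]
ft_force: [0.4, 0.2, -0.7]
opening: 0.237
grasp_force: 30.0
```

Run:
```python
from h import *
from station import vision,readout
delta(spot+nrm*(.0694),Rt)
st=readout.get_state();tip=st["eef_pos"]+R.from_euler('xyz',st["eef_rot"],degrees=True).apply([0,0,.0694])
out=[]
ims={}
for n in("scene","top","wrist"):
    m=vision.camera_model(n);im=vision.capture(n)[:,:,::-1].copy();ims[n]=im
    cv2.imwrite(f"pics/{n}7.png",im)
    print(n,"tip",proj(m,tip).round(1),"spot",proj(m,spot).round(1))
s=proj(vision.camera_model("scene"),spot)[0].astype(int);t=proj(vision.camera_model("top"),spot)[0].astype(int)
print(s,t)
out=np.hstack([cv2.resize(ims["scene"][s[1]-45:s[1]+25,s[0]-35:s[0]+35],(420,420),interpolation=2),cv2.resize(ims["wrist"][200:420,170:400],(380,420))])
cv2.imwrite("pics/m7.png",out)
```

```text
t 14.4 pos [0.486  0.0596 0.1723] rot [162.7   0.  104.4] F [ 0.4  0.2 -0.7] turn [ 0.02 -0.    0.01] shift cur [-0.01 -0.01  0.55] shift tgt [-0.01 -0.01  0.55]
scene tip [[261.7 178.8]] spot [[264.4 187.5]]
top tip [[253.1 210.6]] spot [[253.3 209.6]]
wrist tip [[281.6 217.1]] spot [[280.7 209.4]]
[264 187] [253 209]
```

View pics/m7.png

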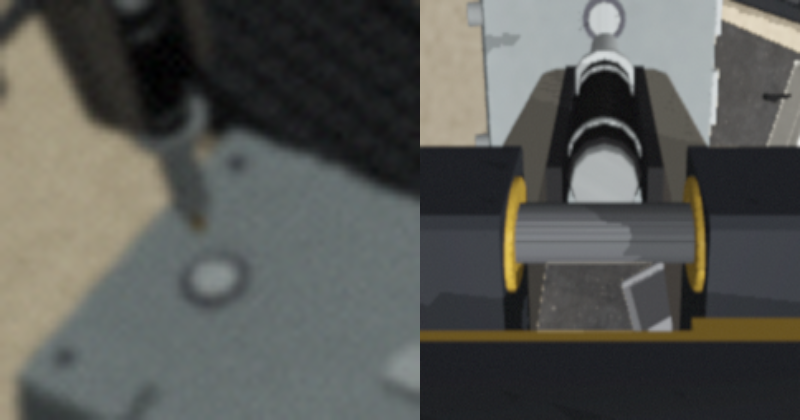

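The tip is aimed at the stud. In the scene the tip is at (262.3,180.3) and the stud at (264.5,188), and in the wrist view the probe axis column matches the stud column at 281.4. I take an averaged force baseline and then approach.

```bash
cat >> h.py <<'E'
def avg(n=16):
    from station import vision,readout
    F=[];X=[]
    for _ in range(n): vision.capture("top");s=readout.get_state();F.append(s["ft_force"]);X.append(s["eef_pos"])
    F=np.array(F);x=np.mean(X,0);t=R.from_euler('xyz',s["eef_rot"],degrees=True)
    print("t",round(s["time"],2),"F.n",(F@nrm).mean().round(2),"+-",((F@nrm).std()/n**.5).round(2),"height tip(out) over spot mm",((x+t.apply([0,0,.0694])-spot)@nrm*1e3).round(2),"tool-frame offset mm",(t.inv().apply(spot-x)*1e3).round(2),"turn",np.degrees((t.inv()*Rt).as_rotvec()).round(2))
E
python3 -c "
from h import *;avg(20)"
```

```text
t 15.55 F.n -0.97 +- 0.12 height tip(out) over spot mm 26.95 tool-frame offset mm [-1.3  -0.36 96.35] turn [ 0.09 -0.04  0.13]
```

send_rows --pt "0 0 0 0 0 0.1 10" --pt "0 0 0 0 0 0.15 10" --pt "0 0 0 0 0 0.1 10" --pt "0 0 0 0 0 0.05 10" --pt "0 0 0 0 0 0.04 10" --pt "0 0 0 0 0 0 10"

```text
time: 16.15
eef_pos: [0.4918, 0.0618, 0.1501]
eef_rot: [162.8, -0.0, 104.4]
ft_force: [-0.2, 1.0, -1.3]
opening: 0.235
grasp_force: 30.0
```

```bash
python3 -c "
from h import *;avg(12)"
```

```text
t 16.75 F.n -0.99 +- 0.14 height tip(out) over spot mm 4.95 tool-frame offset mm [-1.27 -0.38 74.34] turn [ 0.09 -0.04  0.14]
```

send_rows --pt "0 0 0 -0.015 -0.005 0.04 10" --pt "0 0 0 0 0 0.04 10" --pt "0 0 0 0 0 0.04 10" --pt "0 0 0 0 0 0 10"

```text
time: 17.15
eef_pos: [0.4937, 0.0614, 0.1444]
eef_rot: [162.7, -0.0, 104.4]
ft_force: [-0.4, -0.4, -0.4]
opening: 0.235
grasp_force: 30.0
```

Run:
```python
from h import *
avg(12)
from station import vision
a=vision.capture("scene")[142:212,229:299,::-1];w=vision.capture("wrist")[180:300,220:340,::-1]
cv2.imwrite("pics/m8.png",np.hstack([cv2.resize(a,(400,400),interpolation=2),cv2.resize(w,(400,400),interpolation=2)]))
```

```text
t 17.75 F.n 0.14 +- 0.09 height tip(out) over spot mm -1.13 tool-frame offset mm [-5.300e-01 -5.000e-02  6.827e+01] turn [ 0.09 -0.04  0.14]
```

View pics/m8.png

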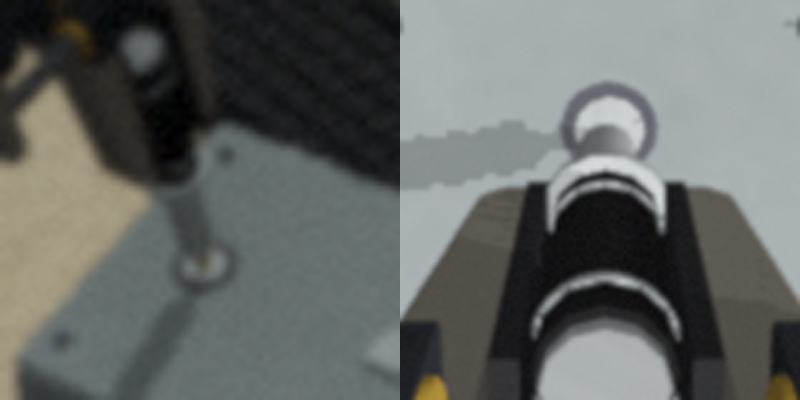

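The tip is at the middle of the stud: in the scene crop the tip is at (204,265) and the ring centre at (206,266), and in the wrist crop the ring is at (608,130) on the probe axis. It is about 2 mm pushed in, so I press about 3 mm more.

send_rows --pt "0 0 0 0 0 0.02 10" --pt "0 0 0 0 0 0.02 10" --pt "0 0 0 0 0 0.02 10" --pt "0 0 0 0 0 0.005 10" --pt "0 0 0 0 0 0 10" --pt "0 0 0 0 0 0 10"

```text
time: 18.45
eef_pos: [0.4947, 0.0616, 0.1417]
eef_rot: [162.7, 0.0, 104.4]
ft_force: [-1.2, -0.2, 1.3]
opening: 0.236
grasp_force: 30.0
```

```bash
python3 -c "
from h import *;avg(24)"
```

```text
t 19.65 F.n 1.91 +- 0.11 height tip(out) over spot mm -4.4 tool-frame offset mm [-0.54 -0.07 65.  ] turn [ 0.1  -0.04  0.14]
```

```bash
python3 -c "
from station import bot;print(bot.job_done())"
```

```text
the job is handed in; nothing more can be done
None
```

The lid is shut, and the gripper holds the probe square on the middle of the stud with its tip about 4.8 mm in (about 2.9 N); the job was handed in at about 20 s with no final check of the bench items, and I viewed 11 pictures, one over the limit of 10.

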